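# Load three sample vials in the shaker clamp and hold its cam lever at full lift

## Task

The moisture samples are shaken in threes: one vial already stands in the open clamp of the shaker, so add two from the white tray, making exactly three standing upright between the rubber faces without touching one another, and leave the other two standing in the tray. Then swing the cam lever by its red knob to the cam's highest lift, where the lever lies midway between the two red lines and the bar squeezes all three vials, not short of it and not past it. Finish still gripping the knob in the fingers and holding the lever there, so that I can tighten the locking screws; do not knock any vial over, and leave the bottle, the jar and the screwdriver where they are.

Things in the scene. Friction and masses are not known exactly. Their poses are not given: they have to be found in the camera images.
- shaker: Bench shaker, grey housing 260 x 215 mm, aluminium platform with its top 90 mm above the bench; fixed, but placed and turned differently each time. Origin: centre of underside; x along the row of vials, +y the way the clamp closes, z up. Fence, pad and bar on the platform are 32 mm high; two black locking screws on the bar at x = -108 and +108 mm rise 41 mm above the platform
- row_mid (a point): middle of the row on the platform's top, at shaker x = 0, y = +62 mm. Vials stand along the line through it parallel to the shaker's x axis, within 80 mm either way, between the fixed fence (rubber face at y = +80.4 mm) and the pad (y = +39.6 mm at cam = 0, up to 44 mm at the start). Centred on this line a vial clears both faces by at least 4 mm
- pad: spring-loaded black rubber pad of the clamp bar, 200 mm long, 28 mm high; origin: middle of the lower edge of its rubber face, 3 mm above the platform; axes as the shaker's. The cam pushes the bar 15.8 mm towards the fence; vials slide to the fence and are squeezed with about 20 N in all
- cam (a joint): angle of the cam lever (rad), growing counter-clockwise seen from above. 0: lever roughly along the shaker's -x axis, clamp open; starts at 0 to 0.25. 1.45: highest lift, lever along the shaker's -y axis. Beyond it the lift falls; stop at 2.05. Turns with under 2 N at the knob; stays put while open, but let go with vials clamped it springs away from the highest lift unless very near it
- knob: the red knob on the steel cam lever, 110 mm from the cam's axis; origin: centre of its underside, 133 mm above the bench. The flat lever arm below it is 14 mm wide, its top 132 mm above the bench; it spins, so its yaw means nothing
- cam_axis (a point): point on the cam's vertical axis, at the height of the lever arm (128 mm above the bench)
- knob_grip (a point): point to grip on the upright red knob at the lever's end, on its axis, 158 mm above the bench. The knob is 24 mm across and 45 mm high (133 to 178 mm above the bench) and spins freely on its own upright axis, so a gripper can hold it from above with unchanged yaw while the lever swings
- peak_mark (a point): point on the platform midway between the two red index lines (28 mm apart); the lever lies over it at the highest lift
- tray: shallow white plastic tray, 150 x 150 mm, rim 22 mm high, walls and floor 4 mm thick, fixed to the bench at a different place each time; origin: centre of its underside. Four vials stand in it, about 64 mm apart
- vial1: sample vial of amber glass with white screw cap, upright cylinder 28 mm across up to 72 mm, cap 24 mm across from 78 to 95 mm (95 mm in all), about 55 g; origin: centre of its underside, z axis up through the cap. All five are alike. Starts standing in the white tray
- vial2: sample vial of amber glass with white screw cap, upright cylinder 28 mm across up to 72 mm, cap 24 mm across from 78 to 95 mm (95 mm in all), about 55 g; origin: centre of its underside, z axis up through the cap. All five are alike. Starts standing in the white tray
- vial3: sample vial of amber glass with white screw cap, upright cylinder 28 mm across up to 72 mm, cap 24 mm across from 78 to 95 mm (95 mm in all), about 55 g; origin: centre of its underside, z axis up through the cap. All five are alike. Starts standing in the white tray
- vial4: sample vial of amber glass with white screw cap, upright cylinder 28 mm across up to 72 mm, cap 24 mm across from 78 to 95 mm (95 mm in all), about 55 g; origin: centre of its underside, z axis up through the cap. All five are alike. Starts standing in the white tray
- vial5: sample vial of amber glass with white screw cap, upright cylinder 28 mm across up to 72 mm, cap 24 mm across from 78 to 95 mm (95 mm in all), about 55 g; origin: centre of its underside, z axis up through the cap. All five are alike. This one starts standing in the shaker's open clamp
- reagent: amber bottle, 72 mm across, 150 mm high; leave alone; origin: centre of its underside
- screwdriver: yellow-handled screwdriver, 170 mm, lying on the bench; leave alone
- desiccant: blue jar of desiccant, 52 mm across, 65 mm high; leave alone; origin: centre of its underside

How it is judged:
On the way:
1. exactly three vials stand upright and let go in the clamp, apart from one another, the other two in the tray, the clamp still open (cam below 0.6 rad) (x of vial5 in the frame of shaker between -0.1 and 0.1 m and y of vial5 in the frame of shaker between 0.045 and 0.075 m and z of vial5 in the frame of shaker between 0.085 and 0.096 m and ((height (world z) of each of vial1, vial2 above 0.05 m and height (world z) of each of vial3, vial4 below 0.05 m) or (height (world z) of each of vial1, vial3 above 0.05 m and height (world z) of each of vial2, vial4 below 0.05 m) or (height (world z) of each of vial1, vial4 above 0.05 m and height (world z) of each of vial2, vial3 below 0.05 m) or (height (world z) of each of vial1, vial4 below 0.05 m and height (world z) of each of vial2, vial3 above 0.05 m) or (height (world z) of each of vial1, vial3 below 0.05 m and height (world z) of each of vial2, vial4 above 0.05 m) or (height (world z) of each of vial1, vial2 below 0.05 m and height (world z) of each of vial3, vial4 above 0.05 m)) and ((x of vial1 in the frame of shaker between -0.1 and 0.1 m and y of vial1 in the frame of shaker between 0.045 and 0.075 m and z of vial1 in the frame of shaker between 0.085 and 0.096 m) or (x of vial1 in the frame of tray between -0.065 and 0.065 m and y of vial1 in the frame of tray between -0.065 and 0.065 m and z of vial1 in the frame of tray between -0.002 and 0.01 m)) and ((x of vial2 in the frame of shaker between -0.1 and 0.1 m and y of vial2 in the frame of shaker between 0.045 and 0.075 m and z of vial2 in the frame of shaker between 0.085 and 0.096 m) or (x of vial2 in the frame of tray between -0.065 and 0.065 m and y of vial2 in the frame of tray between -0.065 and 0.065 m and z of vial2 in the frame of tray between -0.002 and 0.01 m)) and ((x of vial3 in the frame of shaker between -0.1 and 0.1 m and y of vial3 in the frame of shaker between 0.045 and 0.075 m and z of vial3 in the frame of shaker between 0.085 and 0.096 m) or (x of vial3 in the frame of tray between -0.065 and 0.065 m and y of vial3 in the frame of tray between -0.065 and 0.065 m and z of vial3 in the frame of tray between -0.002 and 0.01 m)) and ((x of vial4 in the frame of shaker between -0.1 and 0.1 m and y of vial4 in the frame of shaker between 0.045 and 0.075 m and z of vial4 in the frame of shaker between 0.085 and 0.096 m) or (x of vial4 in the frame of tray between -0.065 and 0.065 m and y of vial4 in the frame of tray between -0.065 and 0.065 m and z of vial4 in the frame of tray between -0.002 and 0.01 m)) and angle between each of vial1, vial2, vial3, vial4, vial5's own z axis and vertical below 0.1 rad and horizontal distance between vial1 and vial2 above 0.0285 m and horizontal distance between each of vial1, vial2 and vial3 above 0.0285 m and horizontal distance between each of vial1, vial2, vial3 and vial4 above 0.0285 m and horizontal distance between each of vial1, vial2, vial3, vial4 and vial5 above 0.0285 m and value of joint cam below 0.6 rad and contact force between the fingers and vial1 below 0.2 N and contact force between the fingers and vial2 below 0.2 N and contact force between the fingers and vial3 below 0.2 N and contact force between the fingers and vial4 below 0.2 N and contact force between the fingers and vial5 below 0.2 N), for 0.2 s.
At the end, for the whole second after the job is handed in: Lever held still by the fingers on its knob (over 2 N) within 0.14 rad of the highest lift (cam 1.31 to 1.59); exactly three vials upright in the clamp, each pressed by the pad with over 1.5 N, none touching (axes over 28.5 mm apart); the other two upright in the tray (x of vial5 in the frame of shaker between -0.1 and 0.1 m and y of vial5 in the frame of shaker between 0.045 and 0.075 m and z of vial5 in the frame of shaker between 0.085 and 0.096 m and contact force between pad and vial5 above 1.5 N and ((height (world z) of each of vial1, vial2 above 0.05 m and height (world z) of each of vial3, vial4 below 0.05 m) or (height (world z) of each of vial1, vial3 above 0.05 m and height (world z) of each of vial2, vial4 below 0.05 m) or (height (world z) of each of vial1, vial4 above 0.05 m and height (world z) of each of vial2, vial3 below 0.05 m) or (height (world z) of each of vial1, vial4 below 0.05 m and height (world z) of each of vial2, vial3 above 0.05 m) or (height (world z) of each of vial1, vial3 below 0.05 m and height (world z) of each of vial2, vial4 above 0.05 m) or (height (world z) of each of vial1, vial2 below 0.05 m and height (world z) of each of vial3, vial4 above 0.05 m)) and ((x of vial1 in the frame of shaker between -0.1 and 0.1 m and y of vial1 in the frame of shaker between 0.045 and 0.075 m and z of vial1 in the frame of shaker between 0.085 and 0.096 m and contact force between pad and vial1 above 1.5 N) or (x of vial1 in the frame of tray between -0.065 and 0.065 m and y of vial1 in the frame of tray between -0.065 and 0.065 m and z of vial1 in the frame of tray between -0.002 and 0.01 m)) and ((x of vial2 in the frame of shaker between -0.1 and 0.1 m and y of vial2 in the frame of shaker between 0.045 and 0.075 m and z of vial2 in the frame of shaker between 0.085 and 0.096 m and contact force between pad and vial2 above 1.5 N) or (x of vial2 in the frame of tray between -0.065 and 0.065 m and y of vial2 in the frame of tray between -0.065 and 0.065 m and z of vial2 in the frame of tray between -0.002 and 0.01 m)) and ((x of vial3 in the frame of shaker between -0.1 and 0.1 m and y of vial3 in the frame of shaker between 0.045 and 0.075 m and z of vial3 in the frame of shaker between 0.085 and 0.096 m and contact force between pad and vial3 above 1.5 N) or (x of vial3 in the frame of tray between -0.065 and 0.065 m and y of vial3 in the frame of tray between -0.065 and 0.065 m and z of vial3 in the frame of tray between -0.002 and 0.01 m)) and ((x of vial4 in the frame of shaker between -0.1 and 0.1 m and y of vial4 in the frame of shaker between 0.045 and 0.075 m and z of vial4 in the frame of shaker between 0.085 and 0.096 m and contact force between pad and vial4 above 1.5 N) or (x of vial4 in the frame of tray between -0.065 and 0.065 m and y of vial4 in the frame of tray between -0.065 and 0.065 m and z of vial4 in the frame of tray between -0.002 and 0.01 m)) and angle between each of vial1, vial2, vial3, vial4, vial5's own z axis and vertical below 0.1 rad and horizontal distance between vial1 and vial2 above 0.0285 m and horizontal distance between each of vial1, vial2 and vial3 above 0.0285 m and horizontal distance between each of vial1, vial2, vial3 and vial4 above 0.0285 m and horizontal distance between each of vial1, vial2, vial3, vial4 and vial5 above 0.0285 m and value of joint cam between 1.31 and 1.59 rad and contact force between the fingers and knob above 2 N and velocity of joint cam between -0.1 and 0.1 rad/s and contact force between the fingers and vial1 below 0.2 N and contact force between the fingers and vial2 below 0.2 N and contact force between the fingers and vial3 below 0.2 N and contact force between the fingers and vial4 below 0.2 N and contact force between the fingers and vial5 below 0.2 N); the arm keeps its last pose, push and grip.
It fails at once if a vial is knocked over (tilted over 0.6 rad) (angle between any of vial1, vial2, vial3, vial4, vial5's own z axis and vertical above 0.6 rad).
It fails at once if the bottle, the jar or the screwdriver is moved by over 30 mm (distance of any of reagent, screwdriver, desiccant from where it was at the start of the episode above 0.03 m).
It also fails if it takes over 61 s, if anything falls off the work surface, if the arm or the gripper's body presses on something with over 40 N, if the wrist force passes 120 N, or if a joint passes its speed limit or range.

## Robot

A 6-joint arm with a two-finger parallel gripper is mounted at the origin on the work surface. World frame = base frame: x ahead of the robot, y to its left, z up, the work surface at z = 0. Lengths are in m, angles in rad, forces in N, time in s.
With the tool pointing down it reaches from about 0.35 to 0.725 m from the base axis. Payload 6 kg.
Tool frame: the origin (TCP) lies midway between the tips of the shut fingers; the grasp point (between the pads) lies 19 mm behind it; z points along the fingers, y is the line along which they close (so a half turn about z gives the same grasp; the last joint's range is limited). The gripper opens to 85 mm and grips with 20 to 120 N. Pads are 22 mm wide; open, the fingers measure 114 mm over their backs; the gripper's body (76 mm by 85 mm) begins 54 mm behind the grasp point. The pads swing forward as they close: fully open they stand 13 mm farther back than shut.
Start: joints at [1.489, 0.04, 0.085, 0, -1.615, -0.334], TCP at [0.242, 0.549, 0.199] pointing down, gripper open.
Joint ranges: [-2.56, 2.56], [-1.29, 2.01], [-1.08, 1.49], [-3.29, 1.98], [-2.81, -0.18], [-2.99, 2.99]. Speed limits (rad/s): [2.57, 2.57, 3.01, 3.14, 3.14, 3.14].

## Interface

Orientations are given as a rotation vector (axis times angle).
In Python, from workcell import env gives the robot as it stands.
- The arm moves only by the shell command python3 steer.py 'ROWS' [FORCE]. ROWS is rows parted by semicolons, their numbers by spaces, 1 to 5 of them, each of 5 numbers: the finger opening in m, then dx, dy, dz in m, then a turn about the tool's z in rad; each row shifts and turns the commanded pose from where the row before left it, along the tool's axes as they then stand; what a row does not reach is not made up. A row lasts 1/12 s, in which the tool goes at most 0.0417 m and 0.125 rad, less where a joint would pass 70% of its speed; a pose out of reach is approached as far as the arm can. The fingers move at their own pace and stop on an object; FORCE is the grip in N (left out, the last holds). Time passes only in rows, so rows that do not move let the fingers close. It prints the time, the measured TCP pose, the force, the opening and the grip force at its end.
- env.get_obs(): the state, without advancing time (a new reading comes with each control period).
- env.grab_frame(name): name is "scene" or "top"; returns a dict with "frame" (400x640x3 uint8, red, green, blue), "K" (3x3 intrinsics, pixels), "camera_from_world" (4x4, takes a point from world to camera coordinates). Camera axes: x right, y down, z forward; pixel columns grow to the right and rows downward; lengths in m; the calibration is good to about 2 mm. A picture is of the moment at which its call begins. There is no depth.
- env.job_done(): hands the job in; it is judged then, once.
The state is a dict: "time_s": time; "q": joint angles; "qd": joint speeds; "joint_efforts": joint torques, N m; "tcp_pos": TCP position; "tool_rot": TCP orientation; "contact_force": force on the tool from outside, world axes, zero at the start; "ft_torque": the same for the moment, N m; "finger_gap": finger opening in m; "finger_force": force on a finger pad.
Only numpy, scipy, OpenCV 4.12 (cv2) and the standard library are available. Lean on these libraries where they do the work, as an engineer would, in place of code of your own. Each camera call takes 0.05 s, during which the arm holds its last target. There are 200 camera calls.

## Working session

There is one attempt and no reset: what is moved stays moved. The work goes in short steps, Python scripts to look and compute and a shell command to move; the robot and the scene stay as the last step left them, time stands still between calls to the robot, and variables do not carry over. Pictures are saved under pics/ and viewed, at most 10 in all, crops included, and the job is handed in when it is done.

```bash
ls; mkdir -p pics; python3 - <<'E'
from workcell import env
import cv2,numpy as np
for n in("scene","top"):
    f=env.grab_frame(n); cv2.imwrite(f"pics/{n}0.png",f["frame"][:,:,::-1]); print(n,f["K"].tolist(),np.round(f["camera_from_world"],4).tolist())
o=env.get_obs();print(o["time_s"],o["tcp_pos"],o["tool_rot"])
E
```

```text
pics
steer.py
workcell.py
scene [[372.2287806292154, 0.0, 323.59161404445234], [0.0, 372.2287806292154, 199.1673731952749], [0.0, 0.0, 1.0]] [[-0.7785, 0.6274, -0.0167, 0.4874], [0.4209, 0.5021, -0.7555, -0.1538], [-0.4656, -0.5952, -0.655, 1.2415], [0.0, 0.0, 0.0, 1.0]]
top [[389.84352243396995, 0.0, 324.3757145111407], [0.0, 389.84352243396995, 193.49485845523847], [0.0, 0.0, 1.0]] [[0.0266, -0.9994, 0.0238, -0.038], [-0.9984, -0.0277, -0.0488, 0.6147], [0.0494, -0.0225, -0.9985, 1.1411], [0.0, 0.0, 0.0, 1.0]]
0.1 [0.24216233 0.54854992 0.19805245] [ 3.07230259e+00 -6.48033535e-01 -2.88113729e-04]
```
View pics/scene0.png

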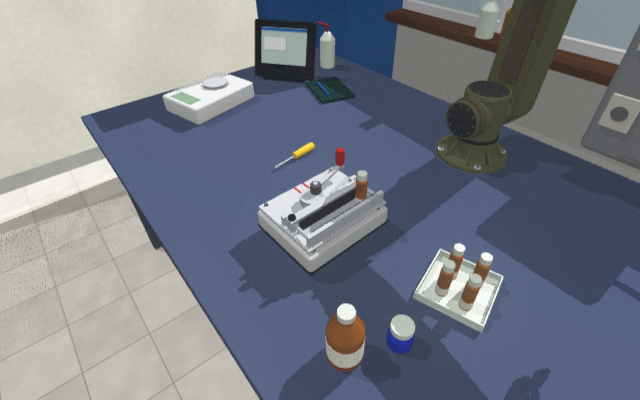

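View pics/top0.png

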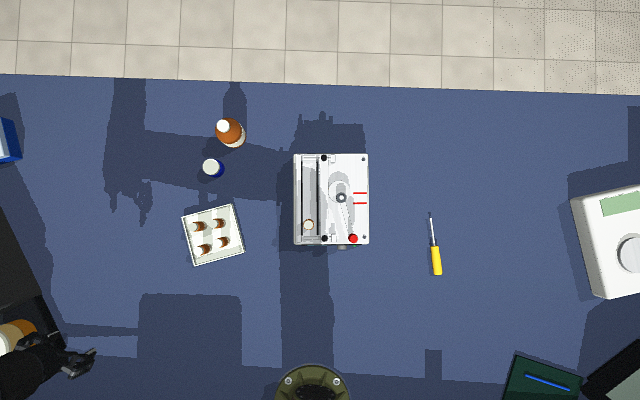

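The scene view shows the shaker at about (322,215), its knob at (340,157), vial5 at (361,185) and the tray vials around (465,275). In the top view the shaker is at (332,199), the knob at (353,238), vial5's cap at (308,224), the red lines at (360,198) and the tray at (212,235). I'll enlarge the parts that matter.

```bash
python3 - <<'E'
import cv2,numpy as np
s=cv2.imread("pics/scene0.png");t=cv2.imread("pics/top0.png")
def c(im,x,y,w,h): return cv2.resize(im[y:y+h,x:x+w],(400,300),interpolation=cv2.INTER_CUBIC)
a=np.hstack([c(t,172,197,80,60),c(s,410,236,100,75)])
b=np.hstack([c(t,272,147,133,100),c(s,252,140,140,105+25)])
cv2.imwrite("pics/m1.png",np.vstack([a,b]))
E
```

View pics/m1.png

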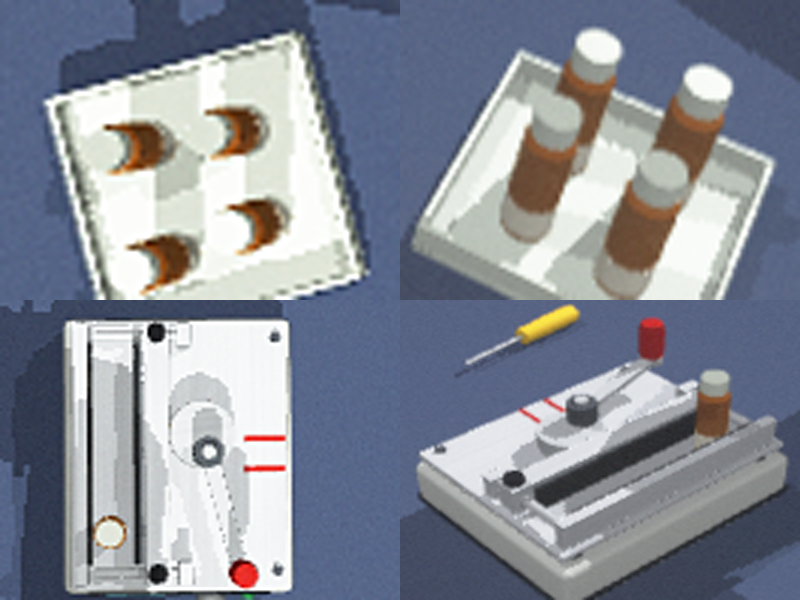

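The mosaic shows the four tray vials (scene cap tops near crop (598,46), (708,83), (557,110), (662,168)), the knob, the hub, both black screws in the top view, and vial5 in the -x half of the row. Next I'll triangulate these points and fit the shaker frame.

```bash
cat > h.py <<'E'
import cv2,numpy as np
from workcell import env
def cam(f):
    K=f["K"];T=f["camera_from_world"];R=T[:3,:3];return K,R,-R.T@T[:3,3]
def ray(f,p):
    K,R,c=cam(f);d=R.T@np.linalg.inv(K)@np.array([p[0],p[1],1.]);return c,d/np.linalg.norm(d)
def plane(f,p,z):
    c,d=ray(f,p);return c+d*(z-c[2])/d[2]
def tri(f1,p1,f2,p2):
    c,d=ray(f1,p1);e,g=ray(f2,p2)
    s=np.linalg.lstsq(np.c_[d,-g],e-c,rcond=None)[0];a=c+s[0]*d;b=e+s[1]*g
    return (a+b)/2,np.linalg.norm(a-b)
def proj(f,P):
    K,R,c=cam(f);v=K@(R@(np.asarray(P)-c));return v[:2]/v[2]
def blobs(m,n=4):
    k,l,s,c=cv2.connectedComponentsWithStats(m.astype(np.uint8));return [(s[i],c[i].round(2)) for i in range(1,k) if s[i,4]>=n]
E
python3 - <<'E'
from h import *
np.set_printoptions(precision=4,suppress=True)
s=env.grab_frame("scene");t=env.grab_frame("top")
ss=lambda u,v:(410+(u-400)/4-.4,236+v/4-.4)
print("tray caps @.099")
for u,v in[(598,44),(708,82),(557,107),(662,165)]:
    P=plane(s,ss(u,v),.099);print(P,"top px",proj(t,P), "crop",(proj(t,P)+.4-[172,197])*5)
I=t["frame"].astype(int);r,g,b=I[...,0],I[...,1],I[...,2]
red=(r>120)&(g<70)&(b<70)
print("red top",[(x.tolist(),c) for x,c in blobs(red)])
am=(r-b>50)&(r>70)&~red
print("amber top",[(x.tolist(),c) for x,c in blobs(am)])
dk=(I.sum(2)<110);dk[:140]=0;dk[260:]=0;dk[:,:285]=0;dk[:,380:]=0
print("dark top",[(x.tolist(),c) for x,c in blobs(dk,8)])
J=s["frame"].astype(int);r,g,b=J[...,0],J[...,1],J[...,2]
print("red scene",[(x.tolist(),c) for x,c in blobs((r>100)&(g<70)&(b<70)) if c[1]>140])
print("amber scene",[(x.tolist(),c) for x,c in blobs((r-b>50)&(r>70)&(r-g>25)&~((g<70)&(b<60)&(r>130)),20) if c[1]>140])
hull=cv2.findContours(((I.min(2)>125)).astype(np.uint8),0,2)[0]
for c in hull:
    if cv2.contourArea(c)>1500 and c[:,0,1].min()>140 and c[:,0,0].max()<400: print("rect",cv2.minAreaRect(c))
E
```

```text
tray caps @.099
[0.4657 0.268  0.099 ] top px [217.2263 244.0904] crop [228.1315 237.4521]
[0.4439 0.3205 0.099 ] top px [197.4346 251.6784] crop [129.1731 275.392 ]
[0.518  0.2807 0.099 ] top px [213.2981 224.6445] crop [208.4903 140.2226]
[0.5084 0.3365 0.099 ] top px [192.5205 227.6718] crop [104.6023 155.3589]
red top [([354, 193, 13, 1, 13], array([360., 193.])), ([353, 203, 13, 1, 13], array([359., 203.])), ([349, 235, 8, 8, 48], array([352.96, 238.44]))]
amber top [([215, 118, 27, 26, 398], array([229.7 , 132.08])), ([231, 138, 15, 10, 20], array([239.05, 144.3 ])), ([353, 192, 14, 2, 15], array([359.07, 192.07])), ([353, 202, 14, 2, 15], array([359.93, 202.07])), ([213, 219, 11, 10, 53], array([219.13, 223.09])), ([303, 219, 11, 11, 25], array([309.4 , 222.36])), ([194, 222, 11, 10, 60], array([199.92, 226.35])), ([304, 228, 6, 2, 6], array([306.5 , 228.67])), ([348, 234, 7, 7, 16], array([350., 236.])), ([217, 237, 11, 11, 54], array([223.48, 241.26])), ([355, 237, 3, 6, 6], array([356.5, 239.5])), ([197, 244, 13, 12, 65], array([204.6 , 248.62])), ([430, 246, 13, 29, 255], 
[... 593 characters left out ...]
13, 23], array([332.91, 345.48])), ([344, 349, 3, 3, 4], array([345., 350.])), ([341, 350, 4, 3, 8], array([342.  , 351.25]))]
amber scene [([293, 144, 21, 14, 81], array([303.06, 151.27])), ([336, 151, 9, 15, 102], array([339.59, 158.3 ])), ([356, 180, 12, 19, 144], array([362.01, 189.37])), ([439, 252, 25, 37, 263], array([449.87, 272.65])), ([476, 261, 15, 20, 119], array([482.92, 269.91])), ([464, 281, 16, 22, 168], array([471.04, 293.44])), ([326, 315, 39, 39, 1097], array([345.25, 335.09])), ([337, 364, 22, 7, 40], array([346.75, 368.22]))]
rect ((212.4769287109375, 234.41537475585938), (51.57100296020508, 54.02676773071289), 74.74488067626953)
rect ((330.5, 198.5), (91.0, 75.0), 90.0)
```

```bash
python3 - <<'E'
from h import *
np.set_printoptions(precision=4,suppress=True)
s=env.grab_frame("scene");t=env.grab_frame("top")
ss=lambda u,v:(410+(u-400)/4-.4,236+v/4-.4)
tt=lambda u,v:(172+u/5-.4,197+v/5-.4)
for a,b in[((598,44),(235,230)),((708,82),(130,267)),((557,107),(213,134)),((662,165),(103,150))]:
    print("cap",*tri(s,ss(*a),t,tt(*b)),"top@.099",plane(t,tt(*b),.099))
b3=lambda u,v:(272+u/3.008-.3,147+(v-300)/3.008-.3)
b4=lambda u,v:(252+(u-400)/2.857-.3,140+(v-300)/2.308-.3)
print("v5cap",*tri(s,b4(714,378),t,b3(110,532)),plane(t,b3(110,532),.185))
print("knobtop",*tri(s,b4(651,325),t,b3(243,573)),"top@.178",plane(t,b3(243,573),.178), plane(s,b4(651,325),.178))
A=plane(t,(323.19,157.38),.131);B=plane(t,(323.9,237.9),.131)
print("screws",A,B,np.linalg.norm(A-B),"mid",(A+B)/2,"yaw",np.arctan2(*(A-B)[1::-1]))
print("screwA tri",*tri(s,b4(513,476),t,(323.19,157.38)))
x=(A-B)/np.linalg.norm(A-B);yaw=np.arctan2(x[1],x[0])
L1=plane(t,(360,192.6),.09);L2=plane(t,(359.4,202.6),.09);print("peak",(L1+L2)/2,np.linalg.norm(L1-L2))
q=((545+562)/2,403); print("hub@.14",plane(t,b3(207,451),.14),tri(s,b4(581,400),t,b3(207,451)))
for z,p in((.122,(301,201)),(.122,(317,200))):print("rubber",plane(t,p,z))
J=s["frame"].astype(int)
E
```

```text
cap [0.4682 0.2665 0.0995] 0.005173673674600847 top@.099 [0.4698 0.2644 0.099 ]
cap [0.4479 0.3205 0.1021] 0.0027199734581347134 top@.099 [0.4484 0.3202 0.099 ]
cap [0.5203 0.2798 0.0999] 0.0038517500277757055 top@.099 [0.5215 0.2784 0.099 ]
cap [0.5111 0.337  0.1018] 0.0008916562984233769 top@.099 [0.5113 0.3375 0.099 ]
v5cap [0.5285 0.0219 0.1842] 0.002665934988548822 [0.5295 0.021  0.185 ]
knobtop [ 0.497  -0.0917  0.1766] 0.0014341128073714817 top@.178 [ 0.4976 -0.092   0.178 ] [ 0.4979 -0.0896  0.178 ]
screws [ 0.7066 -0.013   0.131 ] [ 0.4917 -0.0206  0.131 ] 0.2150258971955531 mid [ 0.5991 -0.0168  0.131 ] yaw 0.0354932541773844
screwA tri [ 0.7063 -0.0128  0.1316] 0.0004883875226616712
peak [ 0.6031 -0.1182  0.09  ] 0.027877730442630384
hub@.14 [ 0.6015 -0.0615  0.14  ] (array([ 0.601 , -0.0611,  0.1426]), np.float64(0.0008758913369498165))
rubber [0.5883 0.0433 0.122 ]
rubber [0.5921 0.0004 0.122 ]
```

Measured heights agree with the text: caps 0.100–0.102, vial5 0.184, knob top 0.177, and a screw separation of 215 mm. The shaker yaw is about 0.035. The current closing line (66°) clears the neighbouring vials both at the pick and at the place, so I'll keep the yaw fixed.

```bash
cat >> h.py <<'E'
def go(x,y,z):
    from scipy.spatial.transform import Rotation as R
    o=env.get_obs();r=R.from_rotvec(o["tool_rot"])
    d=r.inv().apply(np.array([x,y,z])-o["tcp_pos"]);print("t",round(o["time_s"],2),"tcp",np.round(o["tcp_pos"],4),"delta",np.round(d,4),"rows",round(np.linalg.norm(d)/.04,1),"yaw",round(np.arctan2(*r.as_matrix()[1::-1,0]),3),"gap",round(float(o["finger_gap"]),4),"F",np.round(o["contact_force"],1))
E
python3 steer.py '0.06 0.0357 0.0186 0 0;0.06 0.0357 0.0186 0 0;0.06 0.0357 0.0186 0 0;0.06 0.0357 0.0186 0 0;0.06 0.0357 0.0186 0 0' 20
python3 steer.py '0.06 0.0357 0.0186 0 0;0.06 0.0357 0.0186 0 0;0.06 0.0357 0.0186 0 0;0.06 0.0357 0.0186 0 0;0.06 0 0 0.02 0'
python3 steer.py '0.06 0 0 0.02 0;0.06 0 0 0 0;0.06 0 0 0 0'
python3 -c "from h import *;go(.4685,.266,.046)"
```

```text
time_s: 0.72
tcp_pos: [0.3688, 0.3901, 0.1991]
tool_rot: [-3.074, 0.647, -0.0]
contact_force: [1.6, 1.5, 0.2]
finger_gap: 0.0598
finger_force: 0.0
time_s: 1.13
tcp_pos: [0.4733, 0.2618, 0.1833]
tool_rot: [-3.068, 0.657, -0.009]
contact_force: [-0.8, 0.7, 0.7]
finger_gap: 0.0601
finger_force: 0.0
time_s: 1.38
tcp_pos: [0.4683, 0.2653, 0.1584]
tool_rot: [3.072, -0.648, -0.001]
contact_force: [0.1, -0.3, 0.7]
finger_gap: 0.0598
finger_force: 0.0
t 1.38 tcp [0.4683 0.2653 0.1584] delta [-0.     -0.001   0.1124] rows 2.8 yaw -0.416 gap 0.0598 F [ 0.1 -0.3  0.7]
```

```bash

python3 steer.py '0.06 0 -0.001 0.028 0;0.06 0 0 0.028 0;0.06 0 0 0.028 0;0.06 0 0 0.028 0;0.06 0 0 0 0'
python3 steer.py '0.02 0 0 0 0;0.02 0 0 0 0;0.02 0 0 0 0;0.02 0 0 0 0;0.02 0 0 0 0' 25
python3 steer.py '0.02 0 0 -0.02 0;0.02 0 0 -0.03 0;0.02 0 0 -0.04 0;0.02 0 0 -0.04 0;0.02 0 0 -0.04 0'
python3 - <<'E'
from h import *
go(.66,.026,.24)
s=env.grab_frame("scene");t=env.grab_frame("top")
c=lambda im,x,y,w,h: cv2.resize(im[y:y+h,x:x+w,::-1],(400,400))
cv2.imwrite("pics/g1.png",np.hstack([c(t["frame"],150,150,130,130),c(s["frame"],390,180,130,130)]))
E
```

```text
time_s: 1.8
tcp_pos: [0.4664, 0.2658, 0.0424]
tool_rot: [3.069, -0.646, -0.008]
contact_force: [-0.5, 0.8, -1.2]
finger_gap: 0.0599
finger_force: 0.0
time_s: 2.22
tcp_pos: [0.4705, 0.268, 0.0502]
tool_rot: [-3.071, 0.647, -0.005]
contact_force: [-0.6, 1.0, 6.2]
finger_gap: 0.0227
finger_force: 24.6
time_s: 2.63
tcp_pos: [0.4689, 0.2665, 0.2198]
tool_rot: [-3.073, 0.648, -0.001]
contact_force: [1.4, 0.8, 0.2]
finger_gap: 0.0223
finger_force: 24.8
t 2.63 tcp [0.4689 0.2665 0.2198] delta [ 0.272   0.1428 -0.0202] rows 7.7 yaw -0.416 gap 0.0223 F [1.4 0.8 0.2]
```

View pics/g1.png

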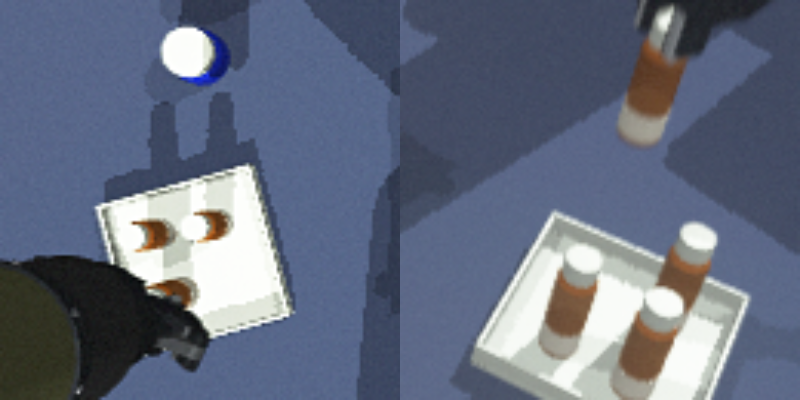

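The scene view shows the vial hanging from its neck in the fingers and the other three still standing. The 22 mm gap means the pads closed on the neck. I'll check how upright it hangs by projecting where its axis should be.

```bash
python3 - <<'E'
from h import *
s=env.grab_frame("scene");go(.66,.026,.24)
p=env.get_obs()["tcp_pos"]
for h in(-.046,-.026,.026): print(h,proj(s,p+[0,0,h]))
I=s["frame"].astype(int);m=(I[...,0]-I[...,2]>35)&(I[...,0]>60);m[:170]=0;m[226:]=0;m[:,:455]=0;m[:,495:]=0
ys,xs=np.nonzero(m)
for y in range(ys.min(),ys.max()+1): print(y,xs[ys==y].min(),xs[ys==y].max(),end=' | ')
x0=455;g=I[215:236,462:478].min(2);print();print(g[:, ::2])
E
```

```text
t 2.78 tcp [0.4704 0.2679 0.2222] delta [ 0.2712  0.1445 -0.0181] rows 7.7 yaw -0.416 gap 0.0231 F [-0.8  0.1 -0.5]
-0.046 [466.12015686 221.87168284]
-0.026 [468.49208434 214.62046937]
0.026 [475.07425109 194.49814418]
189 471 471 | 190 470 471 | 191 470 472 | 192 470 473 | 193 469 475 | 194 469 475 | 195 469 476 | 196 469 483 | 197 468 483 | 198 468 483 | 199 468 482 | 200 467 482 | 201 467 481 | 202 467 481 | 203 466 481 | 204 466 480 | 205 466 480 | 206 465 480 | 207 465 479 | 208 465 479 | 209 464 479 | 210 464 478 | 211 465 478 | 212 466 478 | 213 467 477 | 214 468 477 | 215 471 475 | 
[[130 135 141 133 113  91 100 120]
 [131 140 140 144 149 141 150 148]
 [131 137 139 143 148 149 151 148]
 [133 140 142 142 146 153 151 147]
 [126 140 146 146 147 151 151 137]
 [106 139 146 144 146 151 150 119]
 [ 74 129 141 147 151 152 148 108]
 [ 90  90 133 146 148 148 136  94]
 [ 89  80  92 126 130 132 102  91]
 [ 92  90  82  81  82  89  93  90]
 [ 89  93  90  90  88  90  92  90]
 [ 92  88  89  93  90  90  88  91]
 [ 90  91  92  91  90  91  88  92]
 [ 91  89  90  90  85  91  90  89]
 [ 89  94  92  89  93  91  93  90]
 [ 93  89  92  92  88  90  89  85]
 [ 90  92  91  92  93  90  90  73]
 [ 93  91  94  92  93  93  90  69]
 [ 94  89  92  91  93  91  91  75]
 [ 94  92  92  91  93  91  92  79]
 [ 92  88  91  90  93  93  90  88]]
```

It hangs upright (axis slope 0.333 against a predicted 0.327). Next is the far slot of the row (shaker x ≈ +62 mm), where I'll lower until I feel contact.

```bash

python3 steer.py '0.02 0.034 0.018 0 0;0.02 0.034 0.018 0 0;0.02 0.034 0.018 0 0;0.02 0.034 0.018 0 0;0.02 0.034 0.018 0 0'
python3 steer.py '0.02 0.034 0.018 0 0;0.02 0.034 0.018 0 0;0.02 0.034 0.018 0 0;0.02 0 0 0 0;0.02 0 0 0 0'
python3 -c "from h import *;go(.659,.0258,.16)"
python3 steer.py '0.02 0 0 0 0'
python3 - <<'E'
from h import *
go(.659,.0258,.16)
s=env.grab_frame("scene");t=env.grab_frame("top");go(.659,.0258,.16)
c=lambda im,x,y,w,h: cv2.resize(im[y:y+h,x:x+w,::-1],(400,400))
cv2.imwrite("pics/g2.png",np.hstack([c(t["frame"],270,140,120,120),c(s["frame"],260,110,140,140)]))
E
```

```text
time_s: 3.2
tcp_pos: [0.5887, 0.1144, 0.2163]
tool_rot: [3.074, -0.648, -0.001]
contact_force: [0.0, 0.7, -0.7]
finger_gap: 0.0227
finger_force: 24.8
time_s: 3.62
tcp_pos: [0.6599, 0.0234, 0.2145]
tool_rot: [3.071, -0.653, -0.005]
contact_force: [-0.8, -0.2, -1.2]
finger_gap: 0.0229
finger_force: 24.8
t 3.62 tcp [0.6599 0.0234 0.2145] delta [-0.0017 -0.002   0.0545] rows 1.4 yaw -0.419 gap 0.0229 F [-0.8 -0.2 -1.2]
time_s: 3.7
tcp_pos: [0.6594, 0.0252, 0.2159]
tool_rot: [3.073, -0.649, -0.002]
contact_force: [0.2, 1.2, -0.1]
finger_gap: 0.0227
finger_force: 24.8
t 3.7 tcp [0.6594 0.0252 0.2159] delta [-0.0005 -0.0004  0.0559] rows 1.4 yaw -0.416 gap 0.0227 F [ 0.2  1.2 -0.1]
t 3.8 tcp [0.6593 0.0262 0.2172] delta [-0.0001  0.0005  0.0572] rows 1.4 yaw -0.415 gap 0.023 F [-0.5  0.6  0.4]
```

View pics/g2.png

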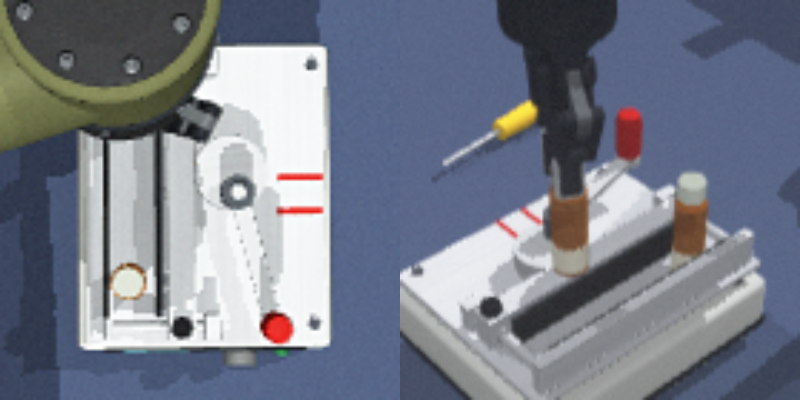

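The vial hangs above the row between fence and pad, clear of vial5 (scene crop (690,215)). I'll lower it to just above the platform.

```bash

python3 steer.py '0.02 0 0 0.025 0;0.02 0 0 0.025 0;0.02 0 0 0.02 0;0.02 0 0 0 0;0.02 0 0 0 0'
python3 steer.py '0.02 0 0 0.003 0;0.02 0 0 0 0'
python3 steer.py '0.02 0 0 0.003 0;0.02 0 0 0 0'
python3 - <<'E'
from h import *
go(.659,.0258,.136)
s=env.grab_frame("scene");go(.659,.0258,.136)
c=lambda im,x,y,w,h: cv2.resize(im[y:y+h,x:x+w,::-1],(600,600),interpolation=2)
cv2.imwrite("pics/g3.png",c(s["frame"],270,150,100,100))
E
```

```text
time_s: 4.22
tcp_pos: [0.6589, 0.026, 0.1469]
tool_rot: [3.073, -0.646, -0.002]
contact_force: [-0.2, -1.2, 1.2]
finger_gap: 0.0228
finger_force: 24.8
time_s: 4.38
tcp_pos: [0.6603, 0.0258, 0.1461]
tool_rot: [-3.073, 0.647, -0.004]
contact_force: [-0.3, 0.1, -0.3]
finger_gap: 0.0226
finger_force: 24.8
time_s: 4.55
tcp_pos: [0.6599, 0.0255, 0.1415]
tool_rot: [-3.073, 0.648, -0.001]
contact_force: [0.5, 0.5, -0.2]
finger_gap: 0.0229
finger_force: 24.8
t 4.55 tcp [0.6599 0.0255 0.1415] delta [-0.001   0.0001  0.0055] rows 0.1 yaw -0.416 gap 0.0229 F [ 0.5  0.5 -0.2]
t 4.6 tcp [0.6598 0.0254 0.1414] delta [-0.0009 -0.0001  0.0054] rows 0.1 yaw -0.416 gap 0.0229 F [-0.   0.4 -0.6]
```

View pics/g3.png

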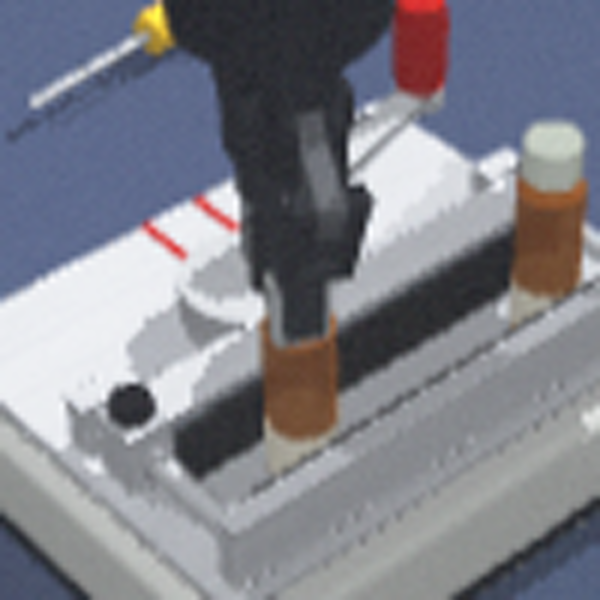

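The vial stands between pad and fence at crop (300,400), upright. I'll step down until contact.

```bash

python3 steer.py '0.02 0 0 0.002 0;0.02 0 0 0 0' |sed -n '2p;4p'
python3 steer.py '0.02 0 0 0.002 0;0.02 0 0 0 0'|sed -n '2p;4p'
python3 steer.py '0.02 0 0 0.002 0;0.02 0 0 0 0'|sed -n '2p;4p'
```

```text
tcp_pos: [0.6596, 0.0252, 0.1388]
contact_force: [0.2, 0.3, -1.1]
tcp_pos: [0.6596, 0.0252, 0.1365]
contact_force: [0.4, -0.2, 0.4]
tcp_pos: [0.6602, 0.0249, 0.1363]
contact_force: [-1.5, -1.0, 3.6]
```

```bash
python3 -c "from h import *;go(.659,.0258,.136)"
```

```text
t 5.1 tcp [0.6602 0.0249 0.1363] delta [-0.0014 -0.0003  0.0003] rows 0.0 yaw -0.416 gap 0.0225 F [-1.5 -1.   3.6]
```

Contact comes at z 0.136, as predicted. Release and rise, then go to vial C at (0.5207,0.279).

```bash

python3 steer.py '0.05 0 0 -0.001 0;0.05 0 0 0 0;0.05 0 0 0 0;0.05 0 0 0 0;0.05 0 0 0 0'
python3 steer.py '0.05 0 0 -0.02 0;0.05 0 0 -0.03 0;0.05 0 0 -0.03 0;0.05 0 0 0 0;0.05 0 0 0 0'
python3 -c "from h import *;go(.5207,.279,.20)"
```

```text
time_s: 5.52
tcp_pos: [0.6596, 0.0253, 0.1357]
tool_rot: [3.074, -0.648, -0.001]
contact_force: [-0.3, 0.3, -0.3]
finger_gap: 0.0498
finger_force: 0.0
time_s: 5.93
tcp_pos: [0.6607, 0.0254, 0.2188]
tool_rot: [-3.072, 0.648, -0.007]
contact_force: [0.9, 0.0, -1.1]
finger_gap: 0.05
finger_force: 0.0
t 5.93 tcp [0.6607 0.0254 0.2188] delta [-0.2305 -0.1754  0.0184] rows 7.3 yaw -0.416 gap 0.05 F [ 0.9  0.  -1.1]
```

```bash

python3 steer.py '0.06 -0.0287 -0.022 0 0;0.06 -0.0287 -0.022 0 0;0.06 -0.0287 -0.022 0 0;0.06 -0.0287 -0.022 0 0;0.06 -0.0287 -0.022 0 0' >/dev/null
python3 steer.py '0.06 -0.0287 -0.022 0 0;0.06 -0.0287 -0.022 0 0;0.06 -0.0287 -0.022 0 0;0.06 0 0 0.03 0;0.06 0 0 0.03 0' >/dev/null
python3 steer.py '0.06 0 0 0 0;0.06 0 0 0 0'
python3 - <<'E'
from h import *
go(.5207,.279,.046)
s=env.grab_frame("scene");go(.5207,.279,.046)
c=lambda im,x,y,w,h: cv2.resize(im[y:y+h,x:x+w,::-1],(600,450),interpolation=2)
cv2.imwrite("pics/g4.png",c(s["frame"],250,130,260,195))
E
```

```text
time_s: 6.93
tcp_pos: [0.5197, 0.2781, 0.1538]
tool_rot: [3.07, -0.647, -0.004]
contact_force: [0.1, -0.0, 1.0]
finger_gap: 0.0599
finger_force: 0.0
t 6.93 tcp [0.5197 0.2781 0.1538] delta [ 0.0007 -0.0018  0.1078] rows 2.7 yaw -0.416 gap 0.0599 F [ 0.1 -0.   1. ]
t 6.98 tcp [0.521  0.2784 0.1564] delta [-0.0006 -0.0005  0.1104] rows 2.8 yaw -0.416 gap 0.0601 F [0.6 0.3 0.9]
```

View pics/g4.png

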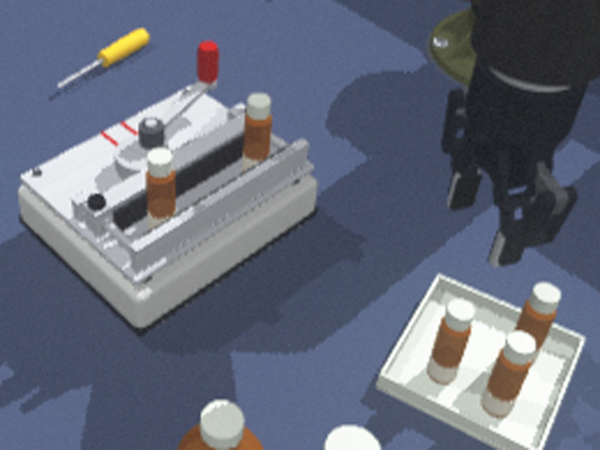

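The first vial stands upright in the row at crop (160,185), vial5 is unmoved at (258,128), and three vials stand in the tray. Now I'll pick vial C.

```bash

python3 -c "
from h import *
s=env.grab_frame('scene');print(proj(s,env.get_obs()['tcp_pos']),'tips seen about 458 230')"
python3 steer.py '0.06 0 -0.001 0.028 0;0.06 0 0 0.028 0;0.06 0 0 0.027 0;0.06 0 0 0.026 0;0.06 0 0 0 0'
python3 steer.py '0.02 0 0 0 0;0.02 0 0 0 0;0.02 0 0 0 0;0.02 0 0 0 0;0.02 0 0 0 0' 25
python3 steer.py '0.02 0 0 -0.02 0;0.02 0 0 -0.03 0;0.02 0 0 -0.04 0;0.02 0 0 -0.04 0;0.02 0 0 -0.04 0'
python3 steer.py '0.02 0 0 0 0;0.02 0 0 0 0'
python3 -c "from h import *;go(.596,.0236,.22)"
```

```text
[452.96473358 243.32461941] tips seen about 458 230
time_s: 7.45
tcp_pos: [0.5195, 0.2783, 0.0429]
tool_rot: [3.069, -0.65, -0.007]
contact_force: [0.1, -0.4, -1.2]
finger_gap: 0.0601
finger_force: 0.0
time_s: 7.87
tcp_pos: [0.5229, 0.2809, 0.0504]
tool_rot: [-3.07, 0.647, -0.006]
contact_force: [-0.2, 1.0, 7.2]
finger_gap: 0.0225
finger_force: 24.6
time_s: 8.28
tcp_pos: [0.5209, 0.2796, 0.2196]
tool_rot: [-3.073, 0.648, -0.001]
contact_force: [1.2, 1.0, -0.5]
finger_gap: 0.0227
finger_force: 24.8
time_s: 8.45
tcp_pos: [0.5221, 0.2807, 0.2211]
tool_rot: [-3.068, 0.647, -0.006]
contact_force: [0.3, 0.3, -1.8]
finger_gap: 0.0229
finger_force: 24.9
t 8.45 tcp [0.5221 0.2807 0.2211] delta [0.1714 0.2053 0.0003] rows 6.7 yaw -0.416 gap 0.0229 F [ 0.3  0.3 -1.8]
```

```bash

python3 steer.py '0.02 0.0214 0.0256 0 0;0.02 0.0214 0.0256 0 0;0.02 0.0214 0.0256 0 0;0.02 0.0214 0.0256 0 0;0.02 0.0214 0.0256 0 0'>/dev/null
python3 steer.py '0.02 0.0214 0.0256 0 0;0.02 0.0214 0.0256 0 0;0.02 0.0214 0.0256 0 0;0.02 0 0 0 0;0.02 0 0 0 0' >/dev/null
python3 -c "from h import *;go(.596,.0236,.16)"
python3 steer.py '0.02 0 0 0.025 0;0.02 0 0 0 0;0.02 0 0 0 0'>/dev/null
python3 -c "from h import *;go(.596,.0236,.16)"
```

```text
t 9.28 tcp [0.5947 0.0217 0.2154] delta [ 0.0005 -0.0023  0.0554] rows 1.4 yaw -0.419 gap 0.0233 F [ 0.5 -0.3 -0.8]
t 9.53 tcp [0.5938 0.0241 0.19  ] delta [ 0.0023 -0.0005  0.03  ] rows 0.8 yaw -0.415 gap 0.023 F [-0.  -0.8 -0.2]
```

```bash

python3 steer.py '0.02 0.001 -0.0005 0.025 0;0.02 0 0 0.018 0;0.02 0 0 0 0;0.02 0 0 0 0;0.02 0 0 0 0'|sed -n '2p;4p'
python3 steer.py '0.02 0 0 0.004 0;0.02 0 0 0 0;0.02 0 0 0 0' |sed -n '2p;4p'
python3 steer.py '0.02 0 0 0.003 0;0.02 0 0 0 0;0.02 0 0 0 0'|sed -n '2p;4p'
python3 steer.py '0.02 0 0 0.002 0;0.02 0 0 0 0;0.02 0 0 0 0'|sed -n '2p;4p'
```

```text
tcp_pos: [0.5968, 0.0237, 0.1511]
contact_force: [-0.1, -0.9, -0.7]
tcp_pos: [0.5963, 0.0236, 0.1456]
contact_force: [0.3, 0.4, -1.4]
tcp_pos: [0.596, 0.0234, 0.1418]
contact_force: [-0.8, 0.1, -1.6]
tcp_pos: [0.5961, 0.0234, 0.1398]
contact_force: [0.3, 0.4, -1.0]
```

```bash

python3 steer.py '0.02 0 0 0.002 0;0.02 0 0 0 0;0.02 0 0 0 0' |sed -n '2p;4p'
python3 steer.py '0.02 0 0 0.002 0;0.02 0 0 0 0;0.02 0 0 0 0'|sed -n '2p;4p'
```

```text
tcp_pos: [0.5961, 0.0235, 0.1378]
contact_force: [0.3, 0.6, -1.2]
tcp_pos: [0.5964, 0.0235, 0.1364]
contact_force: [0.5, -0.6, 1.4]
```

```bash

python3 steer.py '0.05 0 0 0 0;0.05 0 0 0 0;0.05 0 0 0 0;0.05 0 0 0 0;0.05 0 0 0 0'
python3 steer.py '0.05 0 0 -0.02 0;0.05 0 0 -0.03 0;0.05 0 0 -0.03 0;0.05 0 0 -0.02 0;0.05 0 0 0 0' >/dev/null
python3 steer.py '0.05 0 0 0 0;0.05 0 0 0 0' >/dev/null
python3 -c "from h import *;go(.497,-.0913,.2362)"
python3 steer.py '0.05 0 0 0 0' >/dev/null
python3 -c "from h import *;go(.497,-.0913,.2362)"
```

```text
time_s: 11.62
tcp_pos: [0.5961, 0.0235, 0.1359]
tool_rot: [3.074, -0.648, -0.0]
contact_force: [0.2, 0.6, 0.1]
finger_gap: 0.05
finger_force: 0.0
t 12.2 tcp [0.5959 0.0237 0.235 ] delta [-0.0441  0.1451 -0.0011] rows 3.8 yaw -0.416 gap 0.0498 F [-0.9  0.8 -1.1]
t 12.28 tcp [0.5957 0.0235 0.2344] delta [-0.0439  0.1449 -0.0015] rows 3.8 yaw -0.416 gap 0.05 F [-0.3  0.3  0.7]
```

```bash

python3 steer.py '0.05 -0.011 0.0362 0 0;0.05 -0.011 0.0362 0 0;0.05 -0.011 0.0362 0 0;0.05 -0.011 0.0362 0 0;0.05 0 0 0 0' >/dev/null
python3 steer.py '0.05 0 0 0 0;0.05 0 0 0 0' >/dev/null
python3 - <<'E'
from h import *
go(.497,-.0913,.141)
s=env.grab_frame("scene");t=env.grab_frame("top");go(.497,-.0913,.141)
J=s["frame"].astype(int);r,g,b=J[...,0],J[...,1],J[...,2]
print([(x.tolist(),c) for x,c in blobs((r>100)&(g<70)&(b<70)) if 140<c[1]<300])
p=env.get_obs()["tcp_pos"];print("tcp",proj(s,p),"knob c",proj(s,[.497,-.0913,.156]))
c=lambda im,x,y,w,h: cv2.resize(im[y:y+h,x:x+w,::-1],(400,400),interpolation=2)
cv2.imwrite("pics/g5.png",np.hstack([c(t["frame"],270,140,120,120),c(s["frame"],255,100,140,140)]))
E
```

```text
t 12.87 tcp [ 0.4972 -0.0912  0.2353] delta [-0.0001  0.0002  0.0943] rows 2.4 yaw -0.416 gap 0.0499 F [-0.3 -0.6 -0.8]
t 12.97 tcp [ 0.4976 -0.0906  0.2351] delta [-0.0002  0.0008  0.0941] rows 2.4 yaw -0.415 gap 0.0501 F [-0.1 -0.2  0.2]
[([336, 148, 9, 18, 133], array([339.62, 156.44])), ([363, 184, 4, 7, 14], array([364.5 , 187.14])), ([356, 192, 5, 3, 6], array([358.  , 192.83])), ([346, 198, 1, 5, 5], array([346., 200.]))]
tcp [339.63674798 130.66049648] knob c [339.29529684 157.28108395]
```

View pics/g5.png

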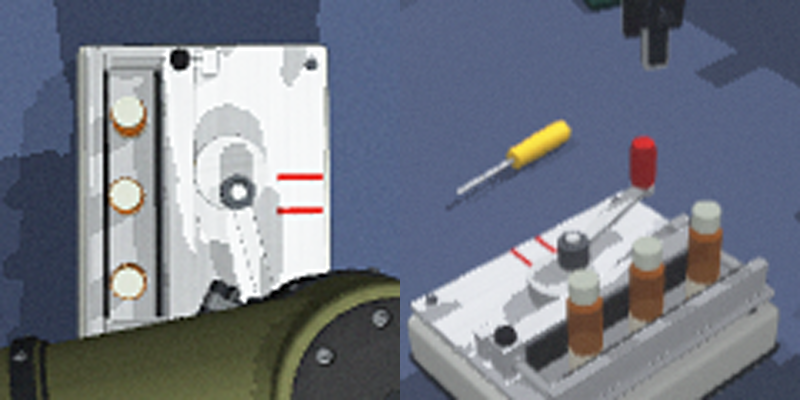

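All three vials stand apart in line at top crop (127,110), (126,195) and (128,283), and the knob lies under the gripper. Descend and grip.

```bash

python3 steer.py '0.05 0 0 0.025 0;0.05 0 0 0.025 0;0.05 0 0 0.025 0;0.05 0 0 0.017 0;0.05 0 0 0 0'
python3 steer.py '0.01 0 0 0 0;0.01 0 0 0 0;0.01 0 0 0 0;0.01 0 0 0 0;0.01 0 0 0 0' 40
python3 steer.py '0.01 0 0 0 0;0.01 0 0 0 0'
python3 - <<'E'
from h import *
go(.497,-.0913,.141)
c=np.array([.6013,-.0613]);yaw=-.416
a=np.linspace(3.424,4.748,13);p=c+.109*np.c_[np.cos(a),np.sin(a)]
d=np.diff(p,axis=0);print(np.round(np.c_[d@[np.cos(yaw),np.sin(yaw)],d@[np.sin(yaw),-np.cos(yaw)],p[1:]],4))
E
```

```text
time_s: 13.38
tcp_pos: [0.4956, -0.0902, 0.1388]
tool_rot: [3.073, -0.646, -0.013]
contact_force: [0.1, 0.0, -0.5]
finger_gap: 0.0499
finger_force: 0.0
time_s: 13.8
tcp_pos: [0.4981, -0.0913, 0.1456]
tool_rot: [-3.074, 0.648, -0.004]
contact_force: [-0.5, 0.4, 4.2]
finger_gap: 0.0104
finger_force: 1.8
time_s: 13.97
tcp_pos: [0.498, -0.0914, 0.1455]
tool_rot: [-3.074, 0.648, -0.004]
contact_force: [-1.2, 0.4, 5.2]
finger_gap: 0.0101
finger_force: 2.9
t 13.97 tcp [ 0.498  -0.0914  0.1455] delta [-0.001   0.0003  0.0045] rows 0.1 yaw -0.416 gap 0.0101 F [-1.2  0.4  5.2]
[[ 8.200e-03  8.800e-03  5.006e-01 -1.030e-01]
 [ 9.100e-03  7.800e-03  5.058e-01 -1.139e-01]
 [ 9.900e-03  6.800e-03  5.122e-01 -1.240e-01]
 [ 1.060e-02  5.600e-03  5.196e-01 -1.335e-01]
 [ 1.120e-02  4.400e-03  5.281e-01 -1.420e-01]
 [ 1.160e-02  3.200e-03  5.374e-01 -1.496e-01]
 [ 1.190e-02  1.900e-03  5.475e-01 -1.561e-01]
 [ 1.200e-02  5.000e-04  5.583e-01 -1.615e-01]
 [ 1.200e-02 -8.000e-04  5.696e-01 -1.656e-01]
 [ 1.180e-02 -2.100e-03  5.812e-01 -1.684e-01]
 [ 1.150e-02 -3.400e-03  5.932e-01 -1.700e-01]
 [ 1.110e-02 -4.600e-03  6.052e-01 -1.702e-01]]
```

The gap of 10 mm is narrower than the knob, so I need to see what the fingers actually hold.

```bash

python3 - <<'E'
from h import *
s=env.grab_frame("scene");o=env.get_obs();print({k:np.round(o[k],3) for k in("q","finger_gap","finger_force","contact_force","ft_torque","tcp_pos")})
J=s["frame"].astype(int);r,g,b=J[...,0],J[...,1],J[...,2]
print([(x.tolist(),c) for x,c in blobs((r>90)&(g<70)&(b<70)) if 130<c[1]<180])
p=o["tcp_pos"];print("tcp",proj(s,p),"knob c",proj(s,[.497,-.0913,.156]))
c=lambda im,x,y,w,h: cv2.resize(im[y:y+h,x:x+w,::-1],(600,600),interpolation=2)
cv2.imwrite("pics/g6.png",c(s["frame"],290,105,100,100))
E
```

```text
{'q': array([ 2.180e-01, -2.150e-01, -2.520e-01,  1.000e-03, -1.532e+00,
        9.370e-01]), 'finger_gap': np.float64(0.01), 'finger_force': np.float64(2.856), 'contact_force': array([-0.323, -0.583,  5.907]), 'ft_torque': array([-0.041,  0.269,  0.008]), 'tcp_pos': array([ 0.498, -0.091,  0.145])}
[([336, 152, 9, 14, 104], array([339.91, 158.75]))]
tcp [338.90509691 160.75316536] knob c [339.29529684 157.28108395]
```

View pics/g6.png

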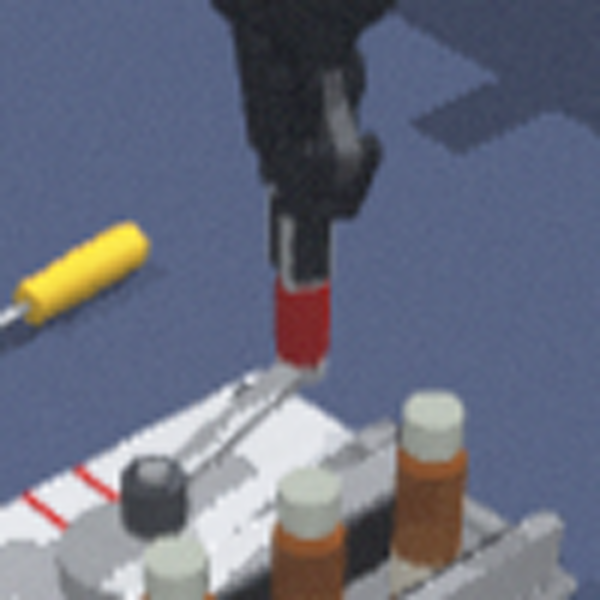

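The picture shows the finger tips resting on top of the knob (crop (300,285)) rather than around it. The real tips are therefore about 30 mm higher than the TCP reading suggests, which also explains the grip on the vial caps. I'll open and go down further, watching the force.

```bash

python3 steer.py '0.06 0 0 -0.006 0;0.06 0 0 0 0;0.06 0 0 0 0;0.06 0 0 0 0;0.06 0 0 0 0'
python3 steer.py '0.06 0 0 0.005 0;0.06 0 0 0.005 0;0.06 0 0 0.005 0;0.06 0 0 0 0;0.06 0 0 0 0'
python3 -c "
from h import *
s=env.grab_frame('scene');J=s['frame'].astype(int);r,g,b=J[...,0],J[...,1],J[...,2]
print([(x.tolist(),c) for x,c in blobs((r>90)&(g<70)&(b<70)) if 130<c[1]<180])"
```

```text
time_s: 14.43
tcp_pos: [0.4972, -0.0912, 0.1495]
tool_rot: [3.074, -0.648, -0.001]
contact_force: [0.8, 0.2, 0.1]
finger_gap: 0.0599
finger_force: 0.0
time_s: 14.85
tcp_pos: [0.4971, -0.0913, 0.1344]
tool_rot: [3.073, -0.648, -0.002]
contact_force: [-0.2, -0.2, -0.4]
finger_gap: 0.0601
finger_force: 0.0
[([336, 148, 8, 18, 80], array([338.42, 157.98]))]
```

```bash

python3 steer.py '0.06 0 0 0.005 0;0.06 0 0 0.005 0;0.06 0 0 0.005 0;0.06 0 0 0.004 0;0.06 0 0 0 0'
python3 steer.py '0.01 0 0 0 0;0.01 0 0 0 0;0.01 0 0 0 0;0.01 0 0 0 0;0.01 0 0 0 0' 40
python3 steer.py '0.01 0 0 0 0;0.01 0 0 0 0'
python3 -c "
from h import *
s=env.grab_frame('scene');J=s['frame'].astype(int);r,g,b=J[...,0],J[...,1],J[...,2]
print([(x.tolist(),c) for x,c in blobs((r>90)&(g<70)&(b<70)) if 130<c[1]<180])"
```

```text
time_s: 15.32
tcp_pos: [0.4968, -0.0912, 0.1146]
tool_rot: [3.073, -0.648, -0.003]
contact_force: [-0.1, -0.8, -0.2]
finger_gap: 0.06
finger_force: 0.0
time_s: 15.73
tcp_pos: [0.4975, -0.0914, 0.1166]
tool_rot: [3.074, -0.648, 0.001]
contact_force: [-1.4, -0.4, 2.0]
finger_gap: 0.0224
finger_force: 39.2
time_s: 15.9
tcp_pos: [0.4975, -0.0914, 0.1166]
tool_rot: [3.074, -0.649, 0.001]
contact_force: [-1.7, -1.0, 3.9]
finger_gap: 0.0225
finger_force: 39.4
[([338, 162, 8, 4, 15], array([342.07, 164.2 ]))]
```

The grip is now firm (gap 22.4 mm, 39 N). I'll swing the first half of the arc.

```bash

python3 steer.py '0.01 0.004 0.0045 0 0;0.01 0.0042 0.0043 0 0;0.01 0.0045 0.004 0 0;0.01 0.0046 0.0038 0 0;0.01 0.005 0.0034 0 0'|sed -n '2p;4,6p'
python3 steer.py '0.01 0.005 0.0034 0 0;0.01 0.0053 0.0028 0 0;0.01 0.0053 0.0028 0 0;0.01 0.0056 0.0022 0 0;0.01 0.0056 0.0022 0 0'|sed -n '2p;4,6p'
python3 steer.py '0.01 0 0 0 0;0.01 0 0 0 0'|sed -n '2p;4,6p'
python3 - <<'E'
from h import *
go(.5281,-.142,.115)
s=env.grab_frame("scene");J=s["frame"].astype(int);r,g,b=J[...,0],J[...,1],J[...,2]
print([(x.tolist(),c) for x,c in blobs((r>90)&(g<70)&(b<70),3) if 130<c[1]<200])
c=np.array([.6013,-.0613]);p=env.get_obs()["tcp_pos"][:2]
print("r",np.hypot(*(p-c)),"cam~",1.45-(4.748-np.arctan2(*(p-c)[::-1])%(2*np.pi)))
E
```

```text
tcp_pos: [0.509, -0.1202, 0.1165]
contact_force: [-6.6, -2.7, 6.8]
finger_gap: 0.0228
finger_force: 39.7
tcp_pos: [0.5278, -0.1443, 0.1166]
contact_force: [-6.6, -5.4, 5.4]
finger_gap: 0.0227
finger_force: 39.7
tcp_pos: [0.5279, -0.1445, 0.1166]
contact_force: [-6.5, -6.8, 4.9]
finger_gap: 0.0223
finger_force: 39.7
t 16.95 tcp [ 0.5279 -0.1445  0.1166] delta [-0.0009 -0.0024  0.0015] rows 0.1 yaw -0.418 gap 0.0223 F [-6.5 -6.8  4.9]
[([317, 158, 7, 4, 15], array([320.53, 159.8 ])), ([356, 184, 11, 14, 71], array([360.92, 189.49]))]
r 0.11093085192520083 cam~ 0.6907017889422085
```

```bash

python3 - <<'E'
import numpy as np
c=np.array([.603,-.0633]);p0=np.array([.5279,-.1445])
a0=np.arctan2(*(p0-c)[::-1])+2*np.pi;a=np.linspace(a0,4.748,13);print(a0,np.hypot(*(p0-c)))
p=c+.1105*np.c_[np.cos(a),np.sin(a)];d=np.diff(p,axis=0);y=-.416
print(np.round(np.c_[d@[np.cos(y),np.sin(y)],d@[np.sin(y),-np.cos(y)],p[1:]],4))
E
```

```text
3.965998531398501 0.11060492755750076
[[ 6.900e-03  2.100e-03  5.334e-01 -1.491e-01]
 [ 7.000e-03  1.700e-03  5.392e-01 -1.535e-01]
 [ 7.100e-03  1.200e-03  5.452e-01 -1.575e-01]
 [ 7.200e-03  7.000e-04  5.514e-01 -1.610e-01]
 [ 7.200e-03  3.000e-04  5.579e-01 -1.642e-01]
 [ 7.200e-03 -2.000e-04  5.646e-01 -1.669e-01]
 [ 7.200e-03 -7.000e-04  5.714e-01 -1.692e-01]
 [ 7.100e-03 -1.100e-03  5.783e-01 -1.710e-01]
 [ 7.000e-03 -1.600e-03  5.854e-01 -1.724e-01]
 [ 6.900e-03 -2.000e-03  5.925e-01 -1.733e-01]
 [ 6.800e-03 -2.500e-03  5.997e-01 -1.738e-01]
 [ 6.600e-03 -2.900e-03  6.069e-01 -1.737e-01]]
```

```bash

python3 steer.py '0.01 0.0069 0.003 0 0;0.01 0.007 0.0017 0 0;0.01 0.0071 0.0012 0 0;0.01 0.0072 0.0007 0 0;0.01 0.0072 0.0003 0 0'|sed -n '2p;4,6p'
python3 steer.py '0.01 0.0072 -0.0002 0 0;0.01 0.0072 -0.0007 0 0;0.01 0.0071 -0.0011 0 0;0.01 0.007 -0.0016 0 0;0.01 0 0 0 0'|sed -n '2p;4,6p'
python3 steer.py '0.01 0 0 0 0'|sed -n '2p;4,6p'
python3 -c "from h import *;go(.6069,-.1735,.1166)"
```

```text
tcp_pos: [0.558, -0.1651, 0.1166]
contact_force: [-4.9, -6.6, 4.9]
finger_gap: 0.0223
finger_force: 39.7
tcp_pos: [0.5866, -0.174, 0.1166]
contact_force: [-1.8, -8.2, 3.8]
finger_gap: 0.0223
finger_force: 39.6
tcp_pos: [0.5861, -0.1739, 0.1166]
contact_force: [-2.3, -8.8, 3.1]
finger_gap: 0.023
finger_force: 39.6
t 17.92 tcp [ 0.5861 -0.1739  0.1166] delta [ 0.0189 -0.0088 -0.    ] rows 0.5 yaw -0.418 gap 0.023 F [-2.3 -8.8  3.1]
```

```bash

python3 steer.py '0.01 0.007 -0.0017 0 0;0.01 0.007 -0.0022 0 0;0.01 0.0068 -0.0027 0 0;0.01 0 0 0 0;0.01 0 0 0 0'|sed -n '2p;4,6p'
python3 - <<'E'
from h import *
o=env.get_obs();go(.6082,-.1754,.1166)
s=env.grab_frame("scene");t=env.grab_frame("top")
c=lambda im,x,y,w,h: cv2.resize(im[y:y+h,x:x+w,::-1],(400,400),interpolation=2)
cv2.imwrite("pics/g7.png",np.hstack([c(t["frame"],285,150,100,100),c(s["frame"],260,120,130,130)]))
E
```

```text
tcp_pos: [0.6086, -0.1754, 0.1166]
contact_force: [0.1, -7.4, 4.0]
finger_gap: 0.0228
finger_force: 39.8
t 18.33 tcp [ 0.6086 -0.1754  0.1166] delta [-0.0004  0.0002  0.    ] rows 0.0 yaw -0.417 gap 0.0228 F [ 0.1 -7.4  4. ]
```

View pics/g7.png

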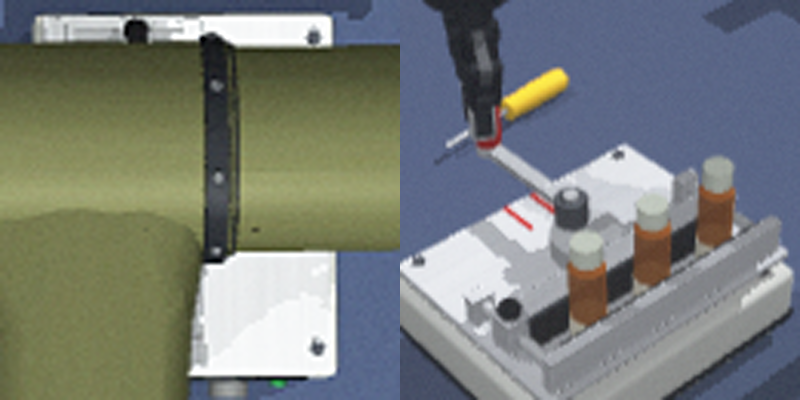

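The picture shows the lever swung over the index lines (knob at scene crop (487,140)) and all three vials upright against the fence. The tangential force is about 0, as expected at the peak. I'll make one numerical check of the lever angle and then hand in.

```bash
python3 - <<'E'
from h import *
s=env.grab_frame("scene");J=s["frame"].astype(int);r,g,b=J[...,0],J[...,1],J[...,2]
B=[(x.tolist(),c) for x,c in blobs((r>90)&(g<70)&(b<70),3) if 120<c[1]<200 and c[0]<330];print(B)
c=np.array([.6013,-.0613])
for cam in(1.25,1.35,1.45,1.55,1.65):
    a=4.748+cam-1.45;k=c+.11*np.array([np.cos(a),np.sin(a)]);print(cam,proj(s,[*k,.133]),proj(s,[*k,.15]))
E
```

```text
[([291, 154, 1, 3, 3], array([291., 155.])), ([285, 158, 8, 10, 22], array([289.73, 164.45]))]
1.25 [295.04289851 163.60105767] [294.60717863 158.27976009]
1.35 [291.38573328 164.95113289] [290.90601326 159.62151897]
1.45 [287.91256739 166.51182244] [287.39020474 161.17245205]
1.55 [284.65414466 168.2738589 ] [284.09081362 162.923421  ]
1.65 [281.6409375  170.22634485] [281.03865249 164.863674  ]
```

```bash
python3 -c "from workcell import env;print(env.job_done())"
```

```text
the job is handed in; nothing more can be done
None
```

The job is handed in, with no verdict shown: three vials stand apart and upright in the clamp, two were left in the tray, and the gripper holds the knob at about cam 1.43–1.45 (highest lift 1.45) with roughly 40 N of grip; I saw no contact with the bottle, jar or screwdriver.

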